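# Rock the two-way gate over and let the punch blanks run to the other tray

## Robot

A 6-joint arm with a two-finger parallel gripper is mounted at the origin on the work surface. World frame = base frame: x ahead of the robot, y to its left, z up, the work surface at z = 0. Lengths are in mm, angles in rad, forces in N, time in s.
With the tool pointing down it reaches from about 375 to 750 mm from the base axis. Payload 9 kg.
Tool frame: the origin (TCP) lies midway between the tips of the shut fingers; the grasp point (between the pads) lies 19 mm behind it; z points along the fingers, x is the direction in which the jaws open and shut, and the axes are right-handed (so a half turn about z gives the same grasp; the last joint's range is limited). The gripper opens to 85 mm and grips with 20 to 120 N. Pads are 22 mm wide; open, the fingers measure 114 mm over their backs; the gripper's body (76 mm by 85 mm) begins 54 mm behind the grasp point. The pads swing forward as they close: fully open they stand 13 mm farther back than shut.
Start: joints at [0.958, 0.104, 0.097, 1.564, 0, 1.353], TCP at [230.781, 553.874, 231.331] pointing down, gripper open.
Joint ranges: [-2.99, 2.99], [-0.84, 1.86], [-1.1, 1.16], [-1.84, 2.11], [-1.51, 1.56], [-3.14, 3.14]. Speed limits (rad/s): [2.22, 2.22, 2.57, 3.14, 3.14, 3.14].

## Interface

Orientations are given as a unit quaternion [x, y, z, w].
In Python, from plant import r gives the robot as it stands.
- The arm moves only by the tool servo_tool, never from a script. Its argument "plan" is a list of rows, each a list of 2 entries, a list of its own where there are three numbers: the shift along the world's x, y, z in cm, then the turn, a rotation vector about the world's x, y, z in rad. In form: [[[tx, ty, tz], [rx, ry, rz]], ...]. A call has 1 to 10 rows; each row shifts and turns the commanded pose from where the row before left it; what a row does not reach is not made up. A row lasts 1/10 s, in which the tool goes at most 50 mm and 8.59 degrees, less where a joint would pass 70% of its speed; a pose out of reach is approached as far as the arm can. A call is refused whole if a number of a shift passes 5 or a number of a turn 0.15, either way. A call with a gripper value outside its range is refused whole. "grip" is the finger opening in cm, from 0 to 8.54, set as the call begins (left out, the last holds). The fingers move at their own pace and stop on an object; "newtons" is the grip in N (left out, the last holds). Time passes only in rows, so rows that do not move let the fingers close. It gives the time, the measured TCP pose, the force and the opening at its end, in the units of the state.
- r.get_obs(): the state, without advancing time (a new reading comes with each control period).
- r.grab_frame(name): name is "scene" or "top" or "wrist"; returns a dict with "img" (480x640x3 uint8, blue, green, red), "mtx" (3x3 intrinsics, pixels), "k1" (the pictures are not rectified: a ray, as slopes to the right and down, at radius r is drawn at 1 + k1 r^2 times it, then the intrinsics apply), "world_from_camera" (4x4, takes a point from camera to world coordinates). Camera axes: x right, y down, z forward; pixel columns grow to the right and rows downward; lengths in mm; the calibration is good to about 2 mm. A picture is of the moment at which its call begins. There is no depth.
- r.finish_job(): hands the job in, once; it reports no verdict.
Trained networks look in a picture, given as the dict that the camera call returned (one of the last four; its "shot" number tells which), for a name from the list of things; names that differ only in an ending like _2 or _b are one class to them, and where a whole thing is asked for, a point or a joint stands for the part that bears it (a point fixed in the world has none). Each returns a list of dicts, best first, with "p" (0 to 1); they miss things now and then, are a little off and sometimes report something else, mostly with a low value. They report only what shows in the picture. A call takes as long as a camera call. They do not tell look-alikes from the thing itself.
- r.spot_in(picture, query): "xyz" ([x, y, z] in mm, in the coordinates of the camera as it stood for that picture, good to about 4 mm: the middle of the surface that is visible of it).
The state is a dict: "t": time; "qpos": joint angles; "joint_velocities": joint speeds; "joint_torque": joint torques, N m; "tool_pos": TCP position; "orientation": TCP orientation; "ft_force": force on the tool from outside, world axes, zero at the start; "ft_torque": the same for the moment, N m; "opening": finger opening in mm.
Only numpy, scipy, OpenCV 4.12 (cv2) and the standard library are available. Lean on these libraries where they do the work, as an engineer would, in place of code of your own. Each camera call takes 0.05 s, during which the arm holds its last target.

## Task

The next three punch blanks, waiting in the channel of the two-way diverter, belong in the other tray, not the one the gate now slopes to. Press down the raised end of the seesaw gate with a fingertip until it has rocked right over and rests on its other side; then press the black pad of the channel's stop fully down, so that all three blanks run down the other chute into the tray there. Do not touch the blanks themselves, grasp or lift nothing, and leave the trays and the other things on the bench where they are.

Things in the scene. Friction and masses are not known exactly. Their poses are not given: they have to be found in the camera images.
- diverter: two-way diverter, fixed to the bench: base 340 mm wide (y), a rocking gate over two fixed outfeed chutes, an infeed channel coming down from the back at 30 degrees (to x = 202 mm, 265 mm high). Origin on the table top under the middle of the gate's shaft; x away from the robot, along the shaft; y left. A splash plate (90 mm wide, top at 175 mm) stands at x = -41 mm, in front of the gate's middle
- gate (a joint): seesaw gate: aluminium trough 260 mm long (diverter's y), 66 mm wide inside, rims 13 mm, on a shaft 95 mm above the table, floor 25 mm above the shaft. In rad: +0.35 = left (+y) end up, blanks run right; -0.35 = right end up, blanks run left; 0 level. Rests on either side at the start, by chance. under 1 N on the raised end tips it; past level it falls over by itself and stays
- gate_left (a point): point on the gate's trough floor, on its long middle line, 115 mm left of its middle and 15 mm from the left end: the place to press when the left end is up. 159 mm above the table when up, 120 mm when level, 79 mm when down. Its axes are the gate's: x along the shaft, y to the left along the trough
- gate_right (a point): the same point at the right end of the gate, 115 mm right of its middle; the same heights
- stop (a joint): the stop of the infeed channel: a dark blade that stands across the channel and holds the blanks back, carried by a vertical plunger. Value in m: 0 = up (blanks held), 0.014 = pressed right down (channel open). Straight down along z, needs about 4 N, and stays where it is left (no spring)
- stop_pad (a point): centre of the top face of the stop's round black pad (40 mm diameter, 8 mm thick), beside the channel: 54 mm behind the middle of the shaft and 50 mm left of the channel's middle line in the diverter's frame; 193 mm above the table when up, 179 mm when pressed down. Two fixed cheek plates (tops 168 mm high) stand between it and the gate
- blank0_c (a point): centre of the first waiting blank: round steel bar with rounded ends, 12 mm diameter, 50 mm long, 44 g, endwise in the infeed channel against the stop. With the stop down the blanks slide by themselves onto the middle of the gate, roll down its low side and over the chute into the tray there, within about 2 s
- blank1_c (a point): centre of the second blank, the same, behind the first
- blank2_c (a point): centre of the third blank, the same, behind the second
- tray_left: loose steel tray below the left outfeed chute, 98 x 130 mm (its x, y), 36 mm high, walls and floor 3 mm, 0.45 kg. Origin: centre of its underside
- tray_right: the same tray below the right outfeed chute
- hammer: ball hammer, 270 mm long wooden handle along its x, steel head 85 mm across, lying flat. Not part of the job. Origin: centre of its underside
- mallet: black rubber mallet, 270 mm long, head 85 x 48 mm, lying flat. Not part of the job. Origin: centre of its underside
- bench_block: wooden block 95 mm square with a steel plate on it, 44 mm high. Not part of the job. Origin: centre of its underside
- punch_rack: clear box 75 x 110 mm full of upright steel punches, 75 mm high. Not part of the job. Origin: centre of its underside
- copper_strips: small stack of copper strips, 75 x 20 x 9 mm. Not part of the job. Origin: centre of its underside
- punch: square steel punch, 95 x 9 x 9 mm, lying flat. Not part of the job. Origin: centre of its underside
- sorting_box: clear compartment box, 160 x 110 x 35 mm. Not part of the job. Origin: centre of its underside
- wax_block: yellow block, 60 x 45 x 30 mm. Not part of the job. Origin: centre of its underside
There are look-alikes about, which are no part of the job. Leave any blue or yellow look-alike of the tray_left alone.

How it is judged:
By the outcome, as a careful person would: the job done as asked, in the order asked, and still so for the second after the job is handed in, with the robot touching nothing.
It also fails if it takes over 40 s, if anything falls off the work surface, if the arm or the gripper's body presses on something with over 40 N, if the wrist force passes 120 N, or if a joint passes its speed limit or range.

## Working session

There is one attempt and no reset: what is moved stays moved. The work goes in short steps, Python scripts to look and compute and a tool call to move; the robot and the scene stay as the last step left them, time stands still between calls to the robot, and variables do not carry over. Pictures are saved under pics/ and viewed, and the job is handed in when it is done.

Besides the shell and the picture viewer there is one more tool, called after ">>>" in YAML: its name, and indented under it one key for each argument. servo_tool: Moves the arm, as the interface text tells. Its arguments: {"type":"object","properties":{"plan":{"type":"array"},"grip":{"type":"number"},"newtons":{"type":"number"}},"required":["plan"]}

```bash
ls; mkdir -p pics; cat > h.py <<'E'
import numpy as np, cv2
from plant import r
def toworld(f,p):
    T=np.array(f["world_from_camera"]); return (T@np.append(p,1))[:3]
def proj(f,P):
    T=np.linalg.inv(np.array(f["world_from_camera"])); c=(T@np.append(P,1))[:3]
    s=c[:2]/c[2]; s=s*(1+f["k1"]*(s@s)); K=np.array(f["mtx"]); return K[:2,:2]@s+K[:2,2]
E
python3 - <<'E'
from h import *
print({k:np.round(v,3) if not isinstance(v,(int,float)) else v for k,v in r.get_obs().items()})
fs={}
for n in ["scene","top"]:
    f=r.grab_frame(n); fs[n]=f
    cv2.imwrite(f"pics/{n}0.png",f["img"]); print(n,f["k1"],np.round(f["mtx"],1).tolist(),np.round(f["world_from_camera"],3).tolist())
for n,f in fs.items():
    for q in ["diverter","gate","gate_left","gate_right","stop_pad","blank0_c","tray_left","tray_right"]:
        for d in r.spot_in(f,q)[:3]:
            print(n,q,round(d["p"],2),np.round(toworld(f,d["xyz"])).tolist(),np.round(proj(f,toworld(f,d["xyz"]))).tolist())
print(r.get_obs()["t"])
E
```

```text
pics
{'t': 0.0, 'qpos': array([ 0.958,  0.105,  0.096,  1.564, -0.   ,  1.353]), 'joint_velocities': array([-0.001,  0.002,  0.001,  0.   ,  0.001,  0.001]), 'joint_torque': array([ 3.0000e-03, -5.5692e+01,  5.0365e+01,  1.7000e-02, -0.0000e+00,
       -0.0000e+00]), 'tool_pos': array([230.579, 553.553, 230.507]), 'orientation': array([ 0.832,  0.555, -0.001,  0.   ]), 'ft_force': array([ 1.145, -0.07 ,  0.281]), 'ft_torque': array([-0.062,  0.038,  0.009]), 'opening': 85.545680500525}
scene -0.09867566106997187 [[452.1, 0.0, 329.0], [0.0, 452.1, 235.9], [0.0, 0.0, 1.0]] [[-0.819, 0.334, -0.467, 1199.885], [0.574, 0.478, -0.665, 854.043], [0.002, -0.812, -0.583, 899.383], [0.0, 0.0, 0.0, 1.0]]
top -0.04602190111476471 [[468.6, 0.0, 320.1], [0.0, 468.6, 241.2], [0.0, 0.0, 1.0]] [[-0.003, -0.987, 0.16, 384.374], [-1.0, 0.006, 0.019, -10.829], [-0.02, -0.16, -0.987, 1379.091], [0.0, 0.0, 0.0, 1.0]]
scene diverter 0.8 [553.0, 63.0, 70.0] [354.0, 263.0]
scene gate 0.78 [502.0, 79.0, 111.0] [372.0, 249.0]
scene gate_left 0.59 [499.0, 78.0, 104.0] [373.0, 250.0]
scene gate_right 0.9 [497.0,
[... 540 characters left out ...]
p gate 0.75 [523.0, 577.0, 30.0] [129.0, 269.0]
top gate 0.62 [516.0, 37.0, 122.0] [312.0, 267.0]
top gate_left 0.66 [514.0, 42.0, 122.0] [310.0, 268.0]
top gate_left 0.26 [438.0, -555.0, 3.0] [516.0, 297.0]
top gate_right 0.73 [519.0, 37.0, 120.0] [312.0, 267.0]
top stop_pad 0.83 [558.0, 84.0, 195.0] [292.0, 248.0]
top stop_pad 0.32 [386.0, 80.0, 11.0] [298.0, 316.0]
top stop_pad 0.25 [661.0, 53.0, 227.0] [304.0, 206.0]
top blank0_c 0.48 [578.0, 45.0, 181.0] [307.0, 241.0]
top tray_left 0.84 [834.0, 175.0, 3.0] [268.0, 168.0]
top tray_left 0.69 [488.0, 291.0, 2.0] [227.0, 281.0]
top tray_left 0.69 [320.0, 389.0, 6.0] [192.0, 339.0]
top tray_right 0.61 [545.0, -212.0, 2.0] [398.0, 262.0]
0.9
```

View pics/scene0.png

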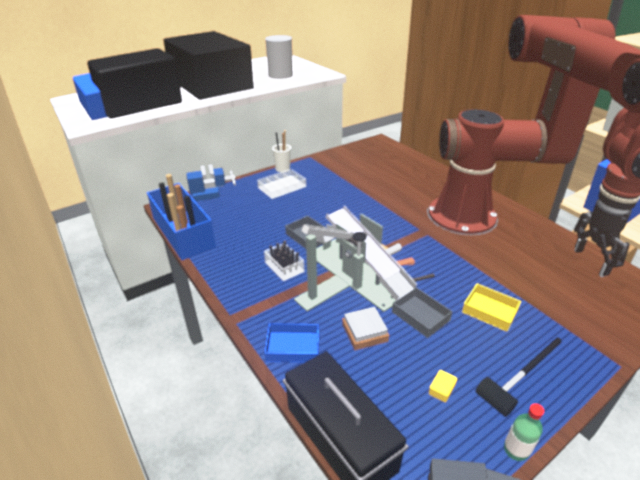

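View pics/top0.png

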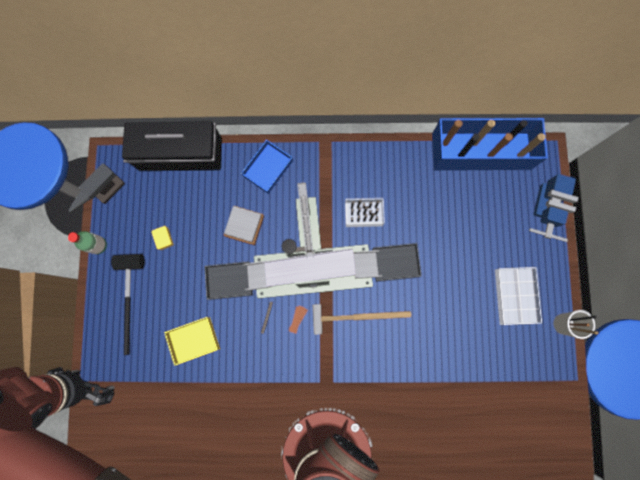

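The top picture shows the diverter with its gate from about (247,275) to (378,263), dark grey trays at (230,281) and (398,262), the black pad at (291,247). The yellow tray (191,340) and the blue one (267,166) are look-alikes. Next, close crops and a fit of the pose.

```bash
python3 - <<'E'
import cv2
a=cv2.imread("pics/scene0.png"); cv2.imwrite("pics/scene0c.png",cv2.resize(a[190:340,270:460],(760,600),interpolation=cv2.INTER_CUBIC))
a=cv2.imread("pics/top0.png"); cv2.imwrite("pics/top0c.png",cv2.resize(a[170:310,200:430],(800,487),interpolation=cv2.INTER_CUBIC))
E
```

```text
(no output)
```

View pics/scene0c.png

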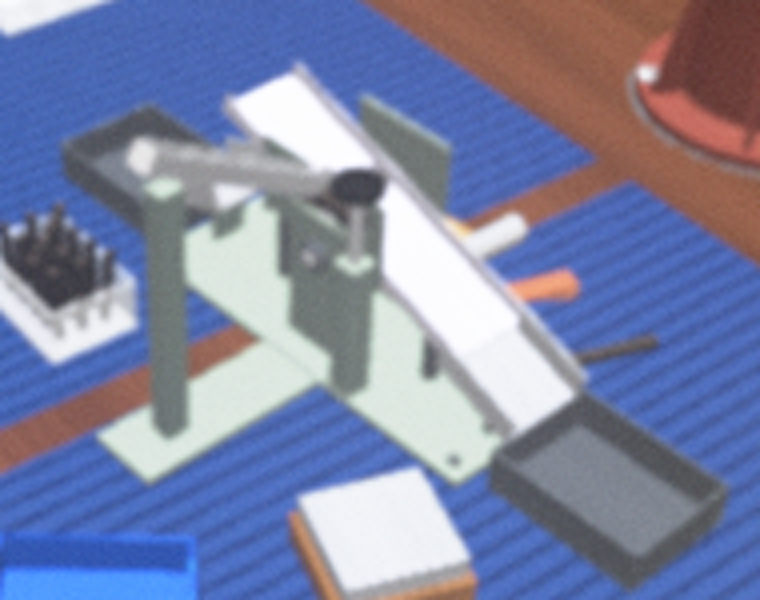

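View pics/top0c.png

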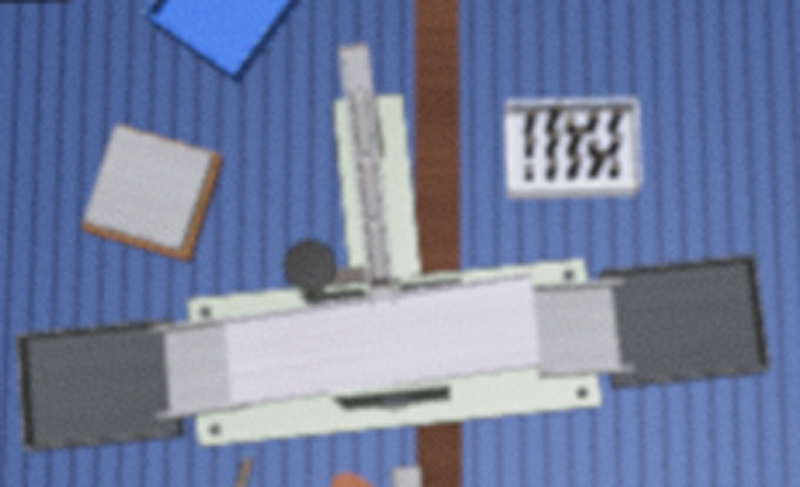

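Right end of the gate is up in the scene crop (its free end at crop (265,90) stands clear of the right chute, the left end meets the chute at (480,340)), so it is -0.35: I press gate_right. The pad is the black disc at scene crop (357,187), top crop (310,265); its look-alikes are none close by, and the dark mallet head/black box are far off.

```bash
cat >> h.py <<'E'
def ray(f,uv):
    K=np.array(f["mtx"]); d=np.array([f["k1"],0,0,0.])
    s=cv2.undistortPoints(np.array([[uv]],float),K,d)[0,0]
    T=np.array(f["world_from_camera"]); return T[:3,3],T[:3,:3]@np.append(s,1)
def atz(f,uv,z):
    o,d=ray(f,uv); return o+d*(z-o[2])/d[2]
E
python3 - <<'E'
from h import *
from scipy.optimize import least_squares
t=r.grab_frame("top"); s=r.grab_frame("scene")
k=230/800
T=lambda x,y:(200+(x+.5)*k-.5,170+(y+.5)*k-.5)
S=lambda x,y:(270+(x+.5)/4-.5,190+(y+.5)/4-.5)
for n,c in dict(bl=(190,302),br=(583,262),fr=(600,405),fl=(198,443)).items(): print(n,np.round(atz(t,T(*c),5),1))
print("pad top",atz(t,T(310,264),193),"scene",atz(s,S(357,182),193))
print("gate R end corners",atz(t,T(534,277),171),atz(t,T(541,365),171), "scene",atz(s,S(226,100),171),atz(s,S(298,66),171))
print("gate L end", atz(t,T(226,322),80),atz(t,T(230,410),80))
E
```

```text
bl [561.8 211.7   5. ]
br [ 594.3 -123.5    5. ]
fr [ 472.7 -135.5    5. ]
fl [442.1 202.7   5. ]
pad top [565.28318078  92.92952867 193.        ] scene [566.1734239   92.06127839 193.        ]
gate R end corners [557.83779562 -73.03659923 171.        ] [491.87716438 -77.32416558 171.        ] scene [561.49009563 -69.22903653 171.        ] [489.46885815 -76.94096844 171.        ]
gate L end [535.71747251 170.1459395   80.        ] [465.09360945 165.85006151  80.        ]
```

>>> servo_tool:
  plan:
    - [[2.0,-4.2,0.2],[0,0,0.05]]
    - [[2.0,-4.2,0.2],[0,0,0.05]]
    - [[2.0,-4.2,0.2],[0,0,0.05]]
    - [[2.0,-4.2,0.2],[0,0,0.05]]
    - [[2.0,-4.2,0.2],[0,0,0.05]]
    - [[2.0,-4.2,0],[0,0,0.05]]
    - [[2.0,-4.2,0],[0,0,0.05]]
    - [[2.0,-4.2,0],[0,0,0.05]]
    - [[2.0,-4.2,0],[0,0,0.05]]
    - [[2.0,-4.2,0],[0,0,0.04]]
  grip: 0
  newtons: 20

```text
t: 2.0
tool_pos: [431.3, 132.0, 241.6]
orientation: [0.672, 0.741, 0.0, 0.0]
ft_force: [0.9, 1.3, -0.5]
opening: -0.1
```

>>> servo_tool:
  plan:
    - [[1.9,-3.9,0],[0,0,0]]
    - [[1.9,-3.9,0],[0,0,0]]
    - [[1.9,-3.9,0],[0,0,0]]
    - [[1.9,-3.9,-0.5],[0,0,0]]
    - [[1.9,-3.7,-1.0],[0,0,0]]
    - [[0,0,-1.0],[0,0,0]]
    - [[0,0,0],[0,0,0]]

```text
t: 2.7
tool_pos: [525.1, -59.5, 214.6]
orientation: [0.673, 0.739, -0.0, -0.001]
ft_force: [0.7, 0.9, 0.6]
opening: 0.4
```

```bash
python3 - <<'E'
from h import *
out=[]
o=np.array([516.8,38.0,0]); yaw=.0932; c,s_=np.cos(yaw),np.sin(yaw)
W=lambda x,y,z:o+np.array([c*x-s_*y,s_*x+c*y,z])
for n in ["wrist","top","scene"]:
    f=r.grab_frame(n)
    im=f["img"].copy()
    for P,col in [(W(0,-99.5,158.4),(0,0,255)),(W(54,50,193),(0,255,0)),(W(0,124,79),(255,0,255)),(W(60,-170,5),(0,255,255)),(W(-60,-170,5),(0,255,255))]:
        u=proj(f,P)
        if 0<=u[0]<640 and 0<=u[1]<480: cv2.circle(im,tuple(int(round(v)) for v in u),2,col,-1)
    out.append(im)
    print(n, np.round(proj(f,W(0,-99.5,158.4))))
    if n=="wrist": cv2.imwrite("pics/wrist1.png",im)
    elif n=="top": cv2.imwrite("pics/top1.png",cv2.resize(im[190:310,200:430],(800,417),interpolation=cv2.INTER_CUBIC))
    else: cv2.imwrite("pics/scene1.png",cv2.resize(im[160:340,270:460],(633,600),interpolation=cv2.INTER_CUBIC))
E
```

```text
wrist [315. 264.]
top [349. 262.]
scene [337. 216.]
```

View pics/wrist1.png

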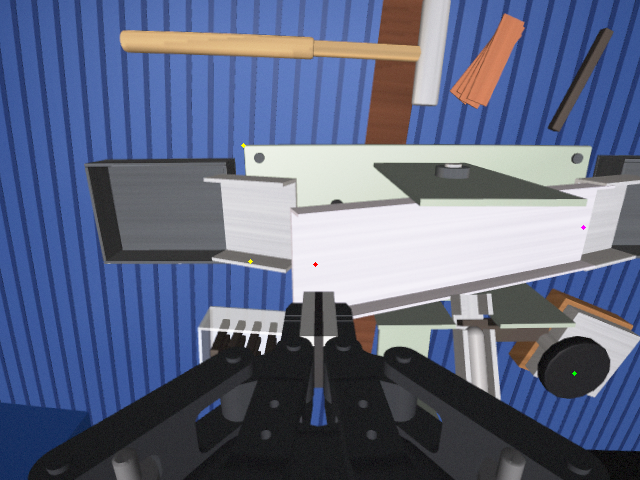

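View pics/scene1.png

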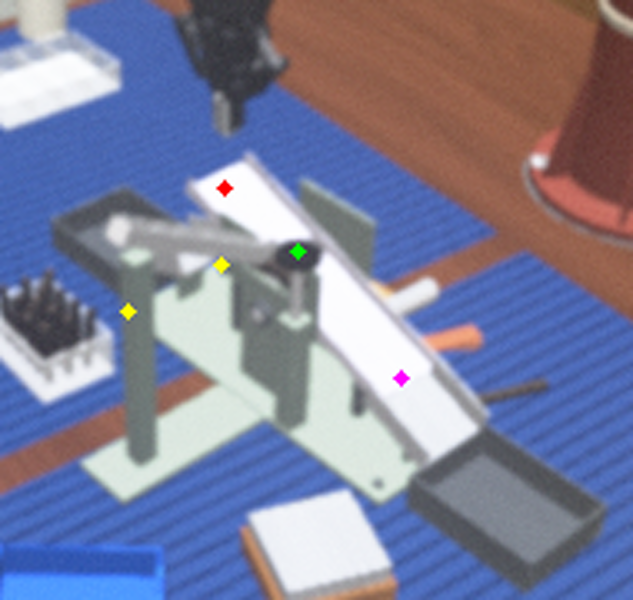

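View pics/top1.png

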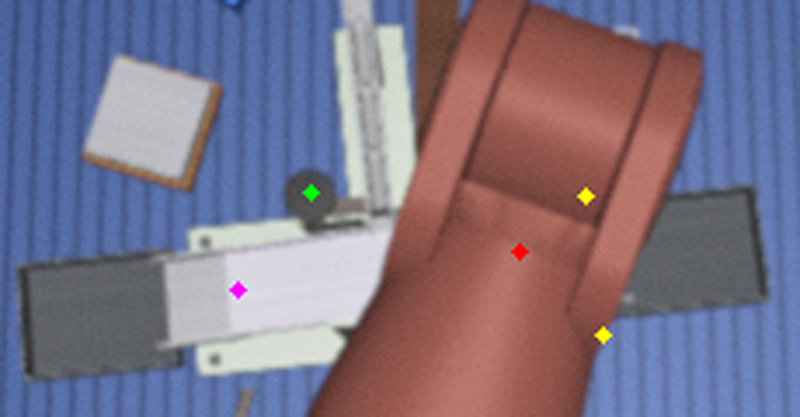

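All three overlays agree: the fit lands the green mark on the pad (wrist (575,373)) and the red one on the trough floor at the raised right end (wrist (315,264)). Now pressing there.

>>> servo_tool:
  plan:
    - [[0,0,-2.0],[0,0,0]]
    - [[0,0,-1.5],[0,0,0]]
    - [[0,0,-1.0],[0,0,0]]
    - [[0,0,-0.6],[0,0,0]]
    - [[0,-0.1,-0.6],[0,0,0]]
    - [[0,-0.1,-0.6],[0,0,0]]
    - [[0,-0.1,-0.6],[0,0,0]]
    - [[0,-0.1,-0.6],[0,0,0]]
    - [[0,-0.1,-0.6],[0,0,0]]
    - [[0,-0.1,-0.6],[0,0,0]]

```text
t: 3.85
tool_pos: [525.8, -65.3, 128.8]
orientation: [0.673, 0.74, 0.0, -0.0]
ft_force: [0.2, -0.2, 0.4]
opening: 0.1
```

>>> servo_tool:
  plan:
    - [[0,-0.1,-0.6],[0,0,0]]
    - [[0,-0.1,-0.6],[0,0,0]]
    - [[0,-0.1,-0.6],[0,0,0]]
    - [[0,0,-0.4],[0,0,0]]
    - [[0,0,0],[0,0,0]]
    - [[0,0,0],[0,0,0]]

```text
t: 4.45
tool_pos: [525.8, -68.1, 107.4]
orientation: [0.673, 0.74, 0.0, -0.0]
ft_force: [-0.9, 0.5, 0.3]
opening: -0.0
```

```bash
python3 - <<'E'
from h import *
for n in ["wrist","scene"]:
    f=r.grab_frame(n); im=f["img"]
    cv2.imwrite(f"pics/{n}2.png",im if n=="wrist" else cv2.resize(im[160:340,270:460],(633,600),interpolation=cv2.INTER_CUBIC))
E
```

```text
(no output)
```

View pics/wrist2.png

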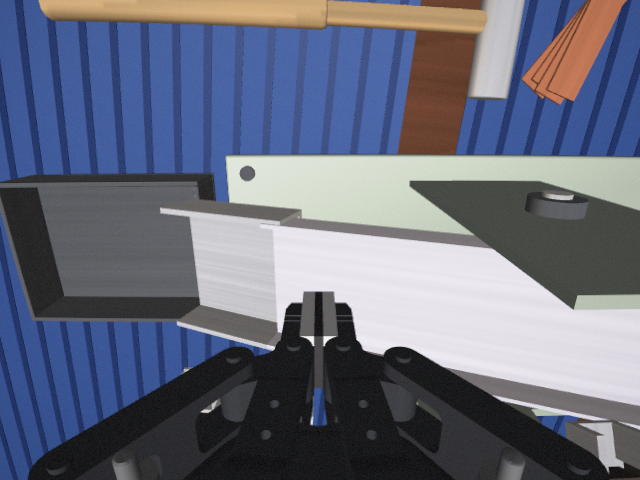

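View pics/scene2.png

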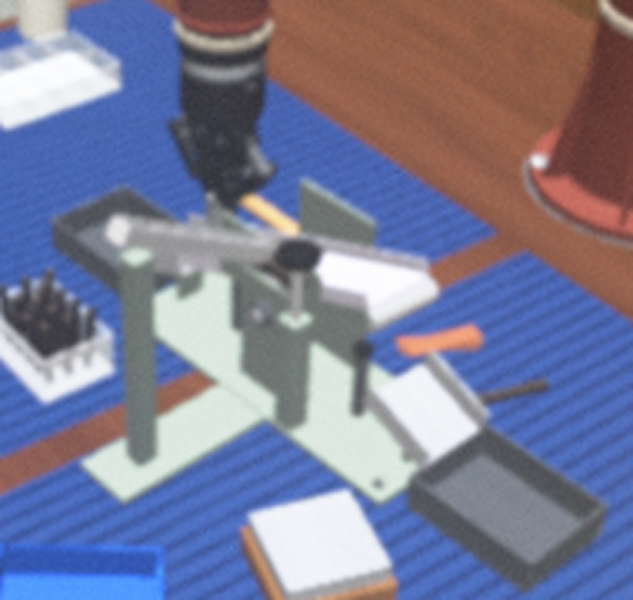

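The scene crop shows the left end now up at (400,280), clear of the left chute, and the right end down at the right chute; the gate has rocked over. Going up and over to the pad.

>>> servo_tool:
  plan:
    - [[0,0,2.0],[0,0,0]]
    - [[0,0,4.0],[0,0,0]]
    - [[0,0,4.0],[0,0,0]]
    - [[0,0,3.0],[0,0,0]]
    - [[1.0,4.0,0],[0,0,0]]
    - [[1.0,4.0,0],[0,0,0]]
    - [[1.0,4.0,0],[0,0,0]]
    - [[1.0,4.1,0],[0,0,0]]
    - [[0,0,0],[0,0,0]]
    - [[0,0,0],[0,0,0]]

```text
t: 5.55
tool_pos: [565.8, 93.7, 237.4]
orientation: [0.672, 0.741, -0.0, 0.0]
ft_force: [0.1, -0.1, -1.2]
opening: -0.0
```

```bash
python3 - <<'E'
from h import *
f=r.grab_frame("wrist"); cv2.imwrite("pics/wrist3.png",f["img"])
for d in r.spot_in(f,"stop_pad")[:2]: print(d["p"],np.round(toworld(f,d["xyz"]),1))
f=r.grab_frame("scene"); im=f["img"]
cv2.imwrite("pics/scene3.png",cv2.resize(im[160:340,270:460],(633,600),interpolation=cv2.INTER_CUBIC))
o=r.get_obs(); print(o["t"],np.round(o["tool_pos"],1),np.round(o["ft_force"],2))
E
```

```text
0.49 [ 545.3 -205.3    9.2]
0.48 [404.8  26.8  20.7]
5.7 [565.8  91.9 237.5] [ 0.27 -0.9   1.21]
```

View pics/wrist3.png

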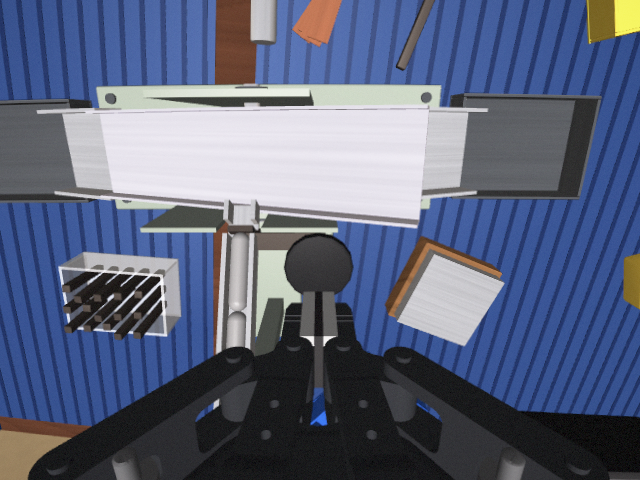

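View pics/scene3.png

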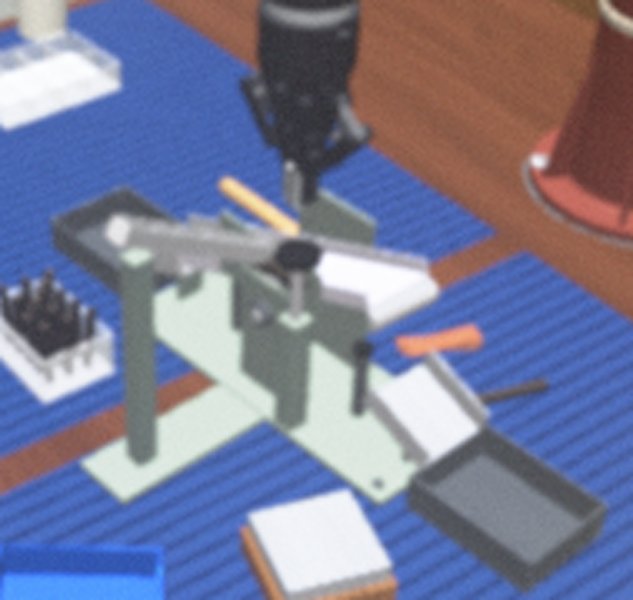

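```bash
python3 - <<'E'
from h import *
f=r.grab_frame("wrist"); print(np.round(atz(f,(319,265),193),1), np.round(proj(f,np.array([565.7,92.5,193]))))
print(np.round(r.get_obs()["tool_pos"],1))
E
```

```text
[562.7  92.2 193. ] [319. 270.]
[565.8  91.8 237.5]
```

The wrist picture shows the pad at (319,265) right under the shut fingertips and blanks at (238,270) in the channel to its left. Offset is about 2 mm in x; pressing down.

>>> servo_tool:
  plan:
    - [[-0.15,0,-2.0],[0,0,0]]
    - [[0,0,-1.5],[0,0,0]]
    - [[0,0,-0.5],[0,0,0]]
    - [[0,0,-0.4],[0,0,0]]
    - [[0,0,-0.4],[0,0,0]]
    - [[0,0,-0.3],[0,0,0]]
    - [[0,0,-0.3],[0,0,0]]

```text
t: 6.45
tool_pos: [564.6, 92.8, 183.7]
orientation: [0.673, 0.74, 0.0, 0.0]
ft_force: [-0.8, -1.6, 2.2]
opening: -0.0
```

>>> servo_tool:
  plan:
    - [[0,0,-0.2],[0,0,0]]
    - [[0,0,-0.2],[0,0,0]]
    - [[0,0,-0.1],[0,0,0]]

```text
t: 6.75
tool_pos: [564.6, 92.8, 178.9]
orientation: [0.673, 0.74, 0.0, 0.0]
ft_force: [-2.4, -1.8, 10.8]
opening: -0.1
```

>>> servo_tool:
  plan:
    - [[0,0,-0.1],[0,0,0]]
    - [[0,0,0],[0,0,0]]

```text
t: 6.95
tool_pos: [564.6, 92.8, 179.0]
orientation: [0.673, 0.74, 0.0, 0.001]
ft_force: [-4.4, -2.1, 11.9]
opening: -0.0
```

TCP stands still at 179 mm with about 12 N: the stop is at its lower end. I hold briefly, then look.

>>> servo_tool:
  plan:
    - [[0,0,0],[0,0,0]]
    - [[0,0,0],[0,0,0]]
    - [[0,0,0],[0,0,0]]
    - [[0,0,0],[0,0,0]]
    - [[0,0,0],[0,0,0]]
    - [[0,0,0],[0,0,0]]
    - [[0,0,0],[0,0,0]]
    - [[0,0,0],[0,0,0]]
    - [[0,0,0],[0,0,0]]
    - [[0,0,0],[0,0,0]]

```text
t: 7.95
tool_pos: [564.7, 92.8, 179.0]
orientation: [0.673, 0.74, 0.0, 0.001]
ft_force: [-4.9, -0.6, 11.6]
opening: -0.1
```

```bash
python3 - <<'E'
from h import *
f=r.grab_frame("wrist"); cv2.imwrite("pics/wrist4.png",f["img"])
f=r.grab_frame("scene"); im=f["img"]
cv2.imwrite("pics/scene4.png",cv2.resize(im[160:340,270:460],(633,600),interpolation=cv2.INTER_CUBIC))
o=r.get_obs(); print(o["t"],np.round(o["tool_pos"],1),np.round(o["ft_force"],2))
E
```

```text
8.05 [564.7  92.8 179. ] [-4.43 -1.25 11.58]
```

View pics/wrist4.png

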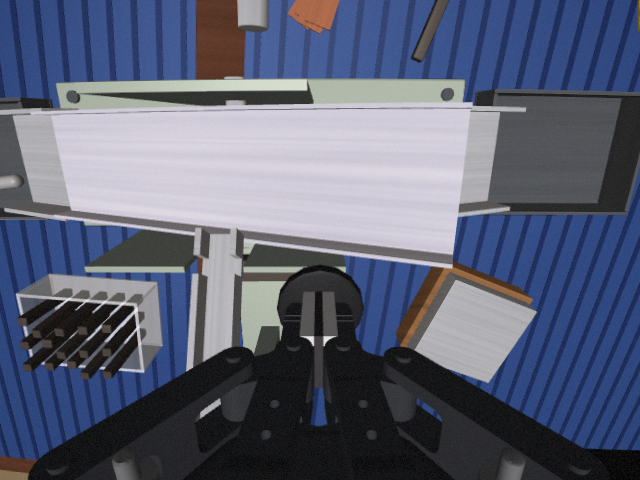

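View pics/scene4.png

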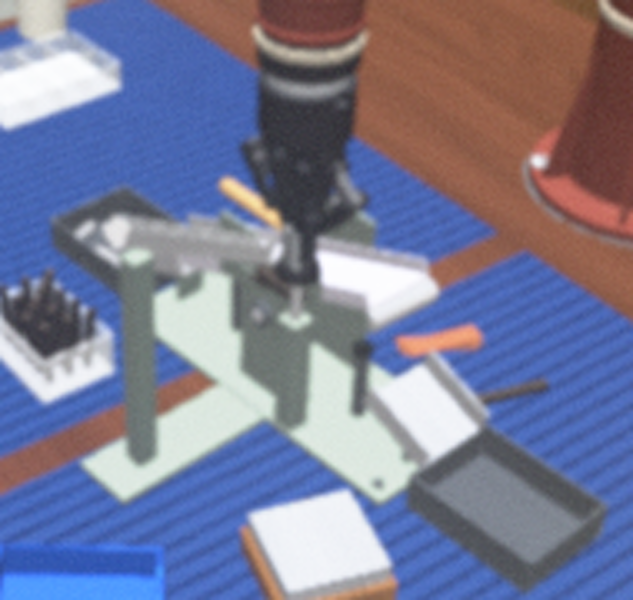

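The channel is empty and a blank shows at the right tray, wrist (10,182). Lifting clear and checking.

>>> servo_tool:
  plan:
    - [[0,0,1.0],[0,0,0]]
    - [[0,0,3.0],[0,0,0]]
    - [[0,0,4.0],[0,0,0]]
    - [[-1.0,2.0,2.0],[0,0,0]]
    - [[-2.0,4.0,0],[0,0,0]]
    - [[-2.0,4.0,0],[0,0,0]]
    - [[-1.0,2.0,0],[0,0,0]]
    - [[0,0,0],[0,0,0]]
    - [[0,0,0],[0,0,0]]

```text
t: 8.95
tool_pos: [504.3, 213.1, 277.5]
orientation: [0.672, 0.74, 0.0, 0.0]
ft_force: [0.1, 0.1, 0.1]
opening: -0.1
```

```bash
python3 - <<'E'
from h import *
f=r.grab_frame("top"); im=f["img"]; cv2.imwrite("pics/top5.png",cv2.resize(im[170:310,200:430],(800,487),interpolation=cv2.INTER_CUBIC))
for q in ["blank0_c","blank1_c","tray_right","tray_left"]:
    for d in r.spot_in(f,q)[:3]: print(q,round(d["p"],2),np.round(toworld(f,d["xyz"])))
cv2.imwrite("pics/tray5.png",cv2.resize(im[235:290,365:430],(709,600),interpolation=cv2.INTER_CUBIC))
f=r.grab_frame("scene"); im=f["img"]
cv2.imwrite("pics/scene5.png",cv2.resize(im[160:340,270:460],(633,600),interpolation=cv2.INTER_CUBIC))
o=r.get_obs(); print(o["t"],np.round(o["tool_pos"],1),np.round(o["ft_force"],2))
E
```

```text
blank0_c 0.43 [ 565. -200.   17.]
blank1_c 0.65 [ 569. -257.   15.]
tray_right 0.61 [ 540. -206.    2.]
tray_right 0.51 [517.  36. 125.]
tray_left 0.94 [476. 260.   2.]
tray_left 0.56 [834. 173.   0.]
9.25 [504.6 212.1 277.2] [0.21 0.32 0.87]
```

View pics/top5.png

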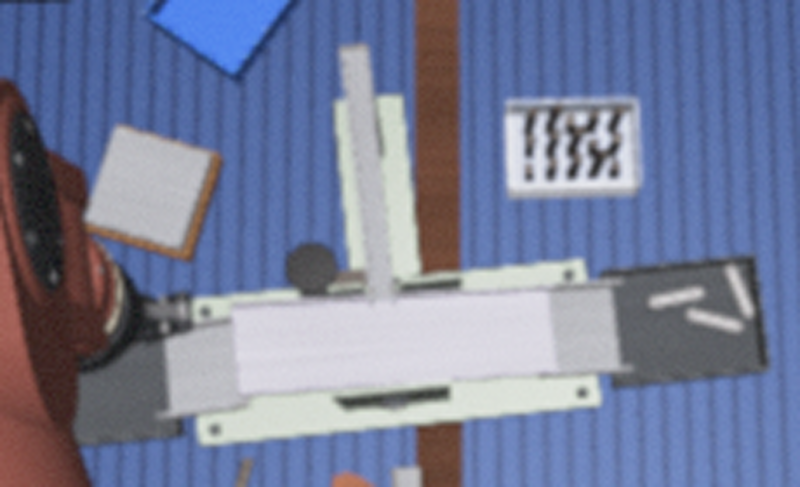

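View pics/tray5.png

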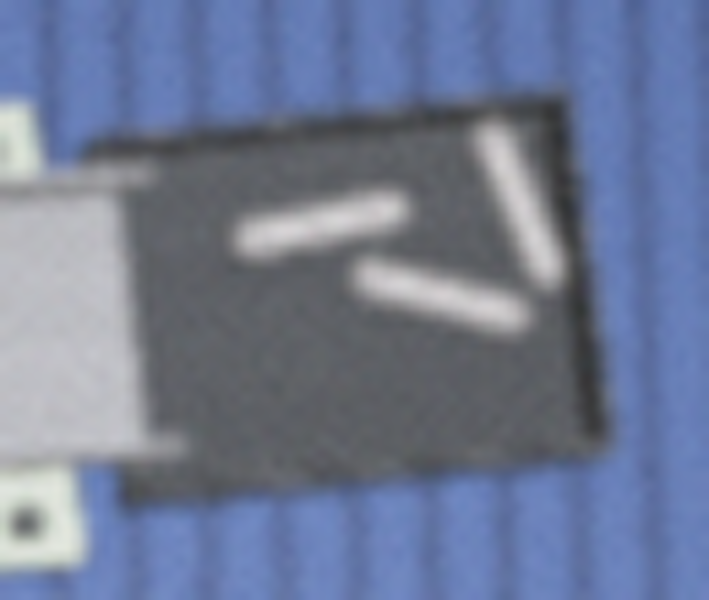

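View pics/scene5.png

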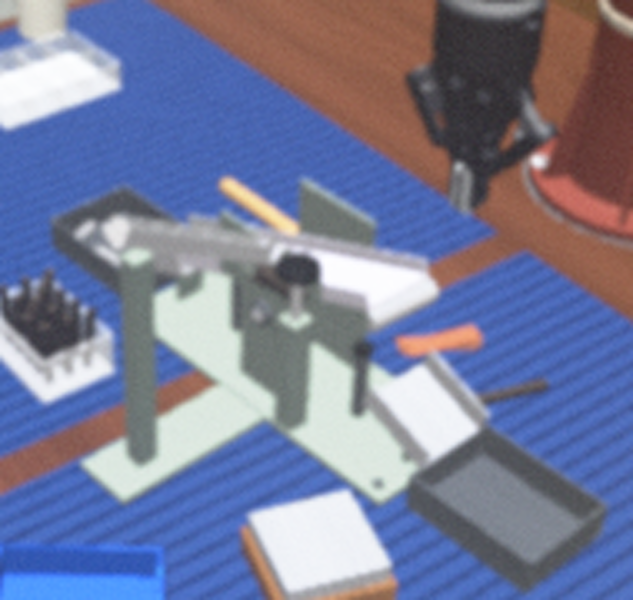

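All three blanks lie in the right tray (tray crop (320,225), (440,295), (520,205)). The channel is empty, the pad is lower, and the gate rests left end up. The trays' outlines are unchanged and the arm is clear.

```bash
python3 - <<'E'
from plant import r
print(r.finish_job())
E
```

```text
the job is handed in; nothing more can be done
None
```

I pressed the raised right end of the gate with the shut fingertips until it rocked right over (left end now up). I then pressed the stop's black pad down until the fingertips held at 179 mm with about 12 N on the wrist, and lifted clear. The job was handed in at about 9.3 s.

- **Last pictures:** all three blanks are in the right tray and the channel is empty. The gate rests on its other side, and the right tray stands where it was. The arm hides part of the left tray in the last top picture, but it looks unmoved in the scene view. With the arm clear, the wrist force read about zero.
- **Checks that disagreed:** the network did not find the stop pad in the close wrist picture and reported two wrong places with low values. I used my own fit from the top and scene pictures instead. For the pad, the wrist picture put it about 3 mm off that fit in x, so I aimed between the two.

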